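# Open a jar of unknown thread and put the stirring paddle in it

## Robot

A 7-joint arm with a two-finger parallel gripper is mounted at the origin on the work surface. World frame = base frame: x ahead of the robot, y to its left, z up, the work surface at z = 0. Lengths are in m, angles in rad, forces in N, time in s.
With the tool pointing down it reaches from about 0.35 to 0.9 m from the base axis. Payload 8.1 kg.
Tool frame: the origin (TCP) lies at the very end of the fingers, on their centre line; the grasp point (between the pads) lies 19 mm behind it (arm.tcp_to_grasp is the z of the grasp point in the tool frame, in m); z points along the fingers, y is the line along which they close (so a half turn about z gives the same grasp; the last joint's range is limited). The gripper opens to 92 mm and grips with 3 to 60 N. Pads are 19 mm wide; open, the fingers measure 130 mm over their backs; the gripper's body (75 mm by 190 mm) begins 47 mm behind the grasp point.
Start: joints at [-1.36, 0.434, 0.025, 1.573, -0.012, 1.134, -0.075], TCP at [0.193, 0.594, 0.227] pointing down, gripper open.
Joint ranges: [-2.62, 2.62], [-0.44, 2.09], [-1.27, 1.32], [0.08, 2.57], [-1.32, 4.46], [0.12, 2], [-2.74, 2.74]. Speed limits (rad/s): [2.22, 2.22, 3.01, 3.01, 3.14, 3.14, 3.14].

## Interface

Orientations are given as a rotation vector (axis times angle).
In Python, from cell import readout, vision, sign_off, arm gives the robot as it stands. The module is installed in compiled form; this text tells all that it offers.
- The arm moves only by the shell command python3 -m creep 'ROWS' [FORCE]. ROWS is JSON, a list of rows, each a list of 5 numbers: the shift along the tool's x, y, z in units of 4 cm (1.0 is 4 cm), then the turn about the tool's z in units of 4 degrees (1.0 is 4 degrees), then the opening, from 0 (shut) to 1 (fully open). A call has 1 to 12 rows; each row shifts and turns the commanded pose from where the row before left it, along the tool's axes as they then stand; what a row does not reach is not made up. A row lasts 1/8 s, in which the tool goes at most 62.5 mm and 10.7 degrees, less where a joint would pass 70% of its speed; a pose out of reach is approached as far as the arm can. A call with a number of a shift or a turn outside -1 to 1 is refused whole. A call with a gripper value outside its range is refused whole. The fingers move at their own pace and stop on an object; FORCE is the grip in N (left out, the last holds). Time passes only in rows, so rows that do not move let the fingers close. It gives the time, the measured TCP pose, the force, the opening and the grip force at its end, in the units of the state.
- readout.observe(): the state, without advancing time (a new reading comes with each control period).
- vision.get_image(name): name is "side" or "top"; returns a dict with "pixels" (420x560x3 uint8, blue, green, red), "z_map" (420x560 float32, m along the optical axis (not along the pixel's ray), 0 where there is no reading), "camera_matrix" (3x3 intrinsics, pixels), "position" and "rotation" of the camera in the world. Camera axes: x right, y up, looking along -z (the intrinsics and any distortion apply to the point x, -y, -z); pixel columns grow to the right and rows downward; lengths in m; the calibration is good to about 2 mm. A picture is of the moment at which its call begins.
- sign_off(): hands the job in; it is judged then, once.
The state is a dict: "clock": time; "joints": joint angles; "dq": joint speeds; "joint_efforts": joint torques, N m; "position": TCP position; "ee_rot": TCP orientation; "force": force on the tool from outside, world axes, zero at the start; "ft_torque": the same for the moment, N m; "width": opening from 0.0 (shut) to 1.0 (fully open); "gripper_force": force on a finger pad.
Only numpy, scipy, OpenCV 4.12 (cv2) and the standard library are available. Lean on these libraries where they do the work, as an engineer would, in place of code of your own. Each camera call takes 0.05 s, during which the arm holds its last target. There are 200 camera calls.

## Task

Get the jar in the red holder ready for mixing: unscrew its yellow cap (the thread may be ordinary or reverse, so try it gently both ways and feel which way it gives), and lay the cap right way up inside the aluminium tray. Then take the stirring paddle from its grey stand, put it blade down into the opened jar and let go. Leave the jar in the blue holder closed and the other things on the bench where they are.

Things in the scene. Friction and masses are not known exactly. Their poses are not given: they have to be found in the camera images.
- holder_red: Red ring-shaped holder round the foot of the jar to open, 108 mm across, 30 mm high, fixed. Origin at the centre of its underside, on the jar's axis.
- holder_blue: Blue ring-shaped holder round the foot of the other jar, same size, fixed.
- jar_a: Clear plastic jar 116 mm high, fixed (neither turns nor lifts), in either holder, closed by cap_a. Origin at the centre of its underside, z up; body 80 mm across, inner floor 5 mm above the origin, round mouth 46 mm across inside at the top. The jars look alike; the thread under a cap may be ordinary (loosens anticlockwise from above) or reverse (clockwise): only felt.
- jar_b: Clear plastic jar 116 mm high, fixed (neither turns nor lifts), in either holder, closed by cap_b. Origin at the centre of its underside, z up; body 80 mm across, inner floor 5 mm above the origin, round mouth 46 mm across inside at the top. The jars look alike; the thread under a cap may be ordinary (loosens anticlockwise from above) or reverse (clockwise): only felt.
- cap_a: Yellow screw cap on jar_a, 74 mm across, 53 mm high, about 60 g. Origin at the centre of its lower edge (92 mm above the jar's origin when on), z up. On top a straight grip bar along the cap's x axis: 60 mm long, 16 mm wide (y), from 29 to 53 mm above the origin. It turns with under 0.05 N m of drag and without rising; a dead stop tells the wrong way.
- cap_b: Yellow screw cap on jar_b, 74 mm across, 53 mm high, about 60 g. Origin at the centre of its lower edge (92 mm above the jar's origin when on), z up. On top a straight grip bar along the cap's x axis: 60 mm long, 16 mm wide (y), from 29 to 53 mm above the origin. It turns with under 0.05 N m of drag and without rising; a dead stop tells the wrong way.
- cap_a_end (a point): Middle of one end of cap_a's bar: 30 mm along the cap's x, 53 mm above its origin. Coarse short thread: turned the wrong way the cap stops dead after 2 to 12 degrees; the right way it is loose after 45 to 55 degrees and lifts straight off anywhere from there up to about 120 degrees. Before that it cannot be lifted. A stop is felt at 0.1 to 0.2 N m; forcing with 80 N on the thread spoils it.
- cap_b_end (a point): Middle of one end of cap_b's bar: 30 mm along the cap's x, 53 mm above its origin. Coarse short thread: turned the wrong way the cap stops dead after 2 to 12 degrees; the right way it is loose after 45 to 55 degrees and lifts straight off anywhere from there up to about 120 degrees. Before that it cannot be lifted. A stop is felt at 0.1 to 0.2 N m; forcing with 80 N on the thread spoils it.
- tray: Square shallow aluminium tray, fixed, 150 x 150 mm, 12 mm high, walls 4 mm. Origin at the centre of its underside; its floor is 4 mm above.
- rack: Grey block 80 x 80 x 50 mm high, fixed, with a slot open at the top in which the paddle stands. Origin at the centre of its underside; the slot's bottom is 10 mm above, the slot lies along its x.
- paddle: Stirring paddle 165 mm long, 80 g, standing upright in the slot of the grey stand, to be lifted straight out. Origin at the middle of the blade's lower edge, z up along the shaft. Flat steel blade 34 mm wide (x), 5 mm thick (y), 45 mm high; shaft 8 mm; at the top a square black grip 16 x 16 mm from 115 to 165 mm above the origin.
- small_jar_1: Bystander, loose: small red-lidded jar, 56 mm across, 70 mm high. Origin about under its middle.
- small_jar_2: Bystander, loose: small red-lidded jar, 56 mm across, 70 mm high. Origin about under its middle.
- small_jar_3: Bystander, loose: small red-lidded jar, 60 mm across, 80 mm high. Origin about under its middle.
- beaker: Bystander, loose: clear open beaker, 72 mm across, 85 mm high. Origin about under its middle.
- brush: Bystander, loose: brush lying flat, 170 mm long. Origin about under its middle.
- mortar: Bystander, loose: white bowl, 90 mm across, 50 mm high. Origin about under its middle.
- weight_block: Bystander, loose: brass block 50 x 50 x 40 mm high. Origin about under its middle.
Mind the look-alikes: they are no part of the job. What is shaped like the cap_a but green, purple or turquoise is not meant.

How it is judged:
By the outcome, as a careful person would: the job done as asked, in the order asked, and still so for the second after the job is handed in, with the robot touching nothing.
It also fails if it takes over 72 s, if anything falls off the work surface, if the arm or the gripper's body presses on something with over 40 N, if the wrist force passes 120 N, or if a joint passes its speed limit or range.

## Working session

There is one attempt and no reset: what is moved stays moved. The work goes in short steps, Python scripts to look and compute and a shell command to move; the robot and the scene stay as the last step left them, time stands still between calls to the robot, and variables do not carry over. Pictures are saved under pics/ and viewed, at most 10 in all, crops included, and the job is handed in when it is done.

```bash
mkdir -p pics; cat > h.py <<'E'
import numpy as np, cv2
from cell import readout, vision, arm
from scipy.spatial.transform import Rotation as R
def grab(n,tag):
    im=vision.get_image(n); np.savez(f'{n}_{tag}.npz',**{k:np.array(v) for k,v in im.items()})
    cv2.imwrite(f'pics/{n}_{tag}.png',np.array(im['pixels'])); return im
def load(n,tag): return dict(np.load(f'{n}_{tag}.npz'))
def rot(im):
    r=np.array(im['rotation']); return r if r.shape==(3,3) else R.from_rotvec(r).as_matrix()
def cloud(im):
    z=im['z_map'];K=im['camera_matrix'];v,u=np.mgrid[:z.shape[0],:z.shape[1]]
    p=np.stack([(u-K[0,2])/K[0,0]*z,-(v-K[1,2])/K[1,1]*z,-z],-1)
    return p@rot(im).T+im['position']
def ray(im,u,v,h):
    K=im['camera_matrix'];d=rot(im)@np.array([(u-K[0,2])/K[0,0],-(v-K[1,2])/K[1,1],-1]);o=im['position']
    return o+d*(h-o[2])/d[2]
E
python3 - <<'E'
from h import *
for n in('top','side'):
    im=grab(n,'0');print(n,im.keys(),im['position'],np.array(im['rotation']).round(3),im['camera_matrix'])
s=readout.observe();print(s,arm.tcp_to_grasp,R.from_rotvec(s['ee_rot']).as_matrix().round(3))
a=cv2.imread('pics/top_0.png');
E
```

```text
top dict_keys(['pixels', 'z_map', 'camera_matrix', 'position', 'rotation']) [0.34399075 0.01478608 1.15471621] [ 0.172 -0.17  -1.537] [[404.1617488    0.         285.99739456]
 [  0.         404.1617488  202.25207113]
 [  0.           0.           1.        ]]
side dict_keys(['pixels', 'z_map', 'camera_matrix', 'position', 'rotation']) [ 0.03018606 -0.70897228  0.67195605] [ 0.987 -0.342 -0.637] [[501.28056543   0.         272.90593993]
 [  0.         501.28056543 205.99084583]
 [  0.           0.           1.        ]]
{'clock': 0.1, 'joints': array([-1.35956671,  0.43518051,  0.02499219,  1.57397653, -0.01154669,
        1.13397622, -0.07509576]), 'dq': array([ 0.0009496 ,  0.00039608,  0.00116752, -0.00233705, -0.00038582,
        0.00186217,  0.00146377]), 'joint_efforts': array([ 2.68419535e-03, -6.69120669e+01,  9.87460390e-01, -3.15144753e+01,
       -6.05998817e-02,  3.74478532e-02,  6.91098489e-05]), 'position': array([0.19288154, 0.59403595, 0.22601821]), 'ee_rot': array([-4.91028111e-01, -3.10294577e+00,  2.19445026e-03]), 'force': array([0.23799694, 0.2958183 , 0.51275398]), 'ft_torque': array([0.02654025, 0.05175828, 0.00547206]), 'gripper_force': 0.0, 'width': 1.002420478528435} -0.0188 [[-0.951  0.309 -0.   ]
 [ 0.309  0.951 -0.001]
 [-0.    -0.001 -1.   ]]
```

View pics/top_0.png

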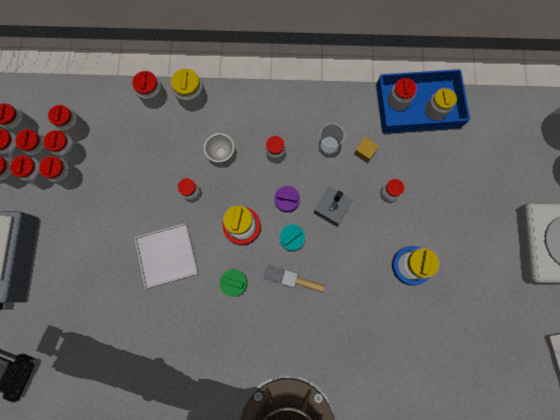

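View pics/side_0.png

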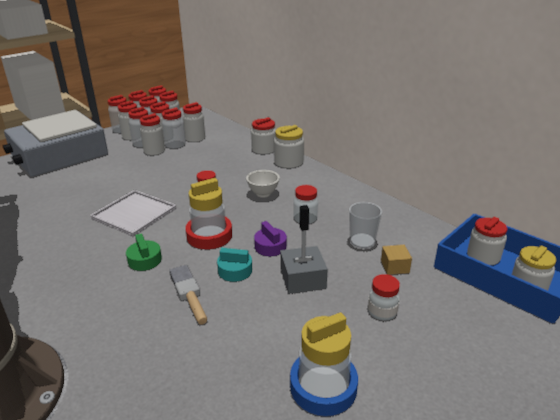

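Top view: the yellow caps that could be taken for the target are at (238,221) in the red holder, (423,263) in the blue holder, (186,82) on a loose jar at the back, and (445,99) in the blue crate. The caps of another colour are green (234,283), purple (287,199) and turquoise (292,237). I choose (238,221), because it sits in the red holder. The tray is at (166,256) and the paddle at (335,200).

```bash
python3 - <<'E'
from h import *
im=load('top','0');P=cloud(im);a=im['pixels'];hsv=cv2.cvtColor(a,cv2.COLOR_BGR2HSV)
def fit(mask,name):
    q=P[mask];uv=np.argwhere(mask)
    r=cv2.minAreaRect((q[:,:2]*1000).astype(np.float32)); print(name,len(q),'z',np.percentile(q[:,2],[5,50,95]).round(4),'rect',np.round(r[0],1),np.round(r[1],1),round(r[2],1),'mean',q[:,:2].mean(0).round(4))
V,U=np.mgrid[:420,:560]
def box(u0,u1,v0,v1): return (U>=u0)&(U<=u1)&(V>=v0)&(V<=v1)
ok=im['z_map']>0
c=box(215,265,195,250)
fit(c&ok&(P[...,2]>.135),'cap bar');fit(c&ok&(P[...,2]>.112)&(P[...,2]<.128),'cap disc')
red=(hsv[...,1]>150)&((hsv[...,0]<8)|(hsv[...,0]>172))
fit(c&ok&red&(P[...,2]>.02)&(P[...,2]<.04),'ring')
r=box(310,355,180,228)
fit(r&ok&(P[...,2]>.16),'grip top');fit(r&ok&(P[...,2]>.04)&(P[...,2]<.056),'rack top')
t=box(130,202,218,292)
fit(t&ok&(P[...,2]>.0095)&(P[...,2]<.02),'tray rim')
t2=t&ok&(P[...,2]>.002);fit(t2,'tray all')
for n,u,v in(('green',234,283),('turq',292,237),('brush',294,279),('purple',287,199),('sj',188,188),('mortar',219,149),('sj2',275,147),('beaker',331,140)): print(n,P[v,u].round(3))
x=np.vstack([cv2.resize(a[y:y+60,x0:x0+80],(640,480),interpolation=cv2.INTER_CUBIC)[:290 if 0 else 480] for y,x0 in((190,200),)])
y=cv2.resize(a[175:235,295:375],(640,480),interpolation=cv2.INTER_CUBIC)
s=load('side','0')['pixels']; z=cv2.resize(s[165:255,170:250],(480*80//90,480),interpolation=cv2.INTER_CUBIC)
z2=cv2.resize(s[200:290,265:345],(480*80//90,480),interpolation=cv2.INTER_CUBIC)
o=np.vstack([np.hstack([cv2.resize(x,(400,300)),cv2.resize(y,(400,300))]),np.hstack([cv2.resize(z,(400,300)),cv2.resize(z2,(400,300))])])
cv2.imwrite('pics/crop1.png',o)
E
```

```text
cap bar 160 z [0.139  0.1444 0.1476] rect [525.3 145.8] [16.4 60. ] 79.3 mean [0.5247 0.1452]
cap disc 456 z [0.1174 0.1206 0.1237] rect [525.2 145.5] [72.2 71.5] 47.2 mean [0.523  0.1449]
ring 271 z [0.025  0.0292 0.033 ] rect [517.7 138.1] [ 85.8 104. ] 39.3 mean [0.5066 0.1315]
grip top 48 z [0.163  0.1737 0.1767] rect [ 585.4 -111.8] [15.7 15.6] 57.7 mean [ 0.5849 -0.1113]
rack top 723 z [0.0452 0.0495 0.0529] rect [ 586.3 -112. ] [80.1 81. ] 61.0 mean [ 0.5833 -0.1107]
tray rim 274 z [0.0097 0.0117 0.015 ] rect [436.8 356.1] [149.9 150.3] 17.7 mean [0.4338 0.3585]
tray all 2759 z [0.0022 0.0043 0.0117] rect [439.  357.6] [216.5 209.2] 3.7 mean [0.4361 0.3568]
green [0.364 0.152 0.054]
turq [0.492 0.    0.049]
brush [ 0.379 -0.008  0.022]
purple [0.599 0.017 0.049]
sj [0.618 0.292 0.07 ]
mortar [0.757 0.225 0.006]
sj2 [0.739 0.054 0.085]
beaker [ 0.796 -0.111  0.002]
```

View pics/crop1.png

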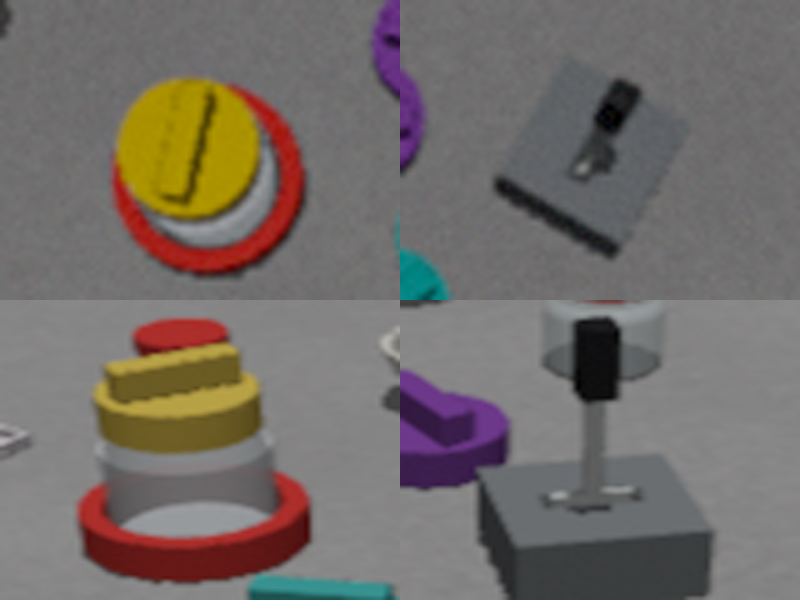

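The crop confirms it: the yellow cap with its bar is on the jar in the red ring, and the paddle stands in the grey block. The measured sizes match those given: bar 60x16, tray 150, rack 80, heights 0.145 and 0.174. Cap at (0.525,0.146), bar at -10.7°.

```bash
cat > go.py <<'E'
# work out the way to go: x y z yaw(deg of tool y, mod 180)
import sys; from h import *
t=list(map(float,sys.argv[1:5])); s=readout.observe(); M=R.from_rotvec(s['ee_rot']).as_matrix()
yaw=np.degrees(np.arctan2(M[1,1],M[0,1])); d=(t[3]-yaw+90)%180-90
print('clock',round(s['clock'],2),'pos',s['position'].round(4),'yaw',yaw.round(1),'tilt',M[:,2].round(3),'j7',s['joints'][6].round(2),'w',round(s['width'],3),'gf',round(s['gripper_force'],1),'F',s['force'].round(1),'T',s['ft_torque'].round(3))
print('shift units',(M.T@(np.array(t[:3])-s['position'])/.04).round(2),'turn units',round(-d/4,2))
E
python3 -m creep '[[-0.95,-0.68,0,-0.15,1],[-0.95,-0.68,0,-0.15,1],[-0.95,-0.68,0,-0.15,1],[-0.95,-0.68,0,-0.15,1],[-0.95,-0.68,0,-0.15,1],[-0.95,-0.68,0,-0.15,1],[-0.95,-0.68,0,-0.15,1],[-0.95,-0.68,0,-0.15,1],[-0.95,-0.68,0,-0.15,1],[-0.95,-0.68,0,-0.15,1],[-0.95,-0.68,0,-0.15,1],[-0.8,-0.5,0,-0.18,0.6]]' 20; python3 go.py 0.525 0.1457 0.124 79.3
```

```text
clock: 1.6
position: [0.5475, 0.1697, 0.2265]
ee_rot: [-0.293, -3.128, 0.001]
force: [-0.4, 0.1, 0.0]
width: 0.932
gripper_force: 0.0
clock 1.6 pos [0.5475 0.1697 0.2265] yaw 79.3 tilt [-0.    -0.001 -1.   ] j7 1.07 w 0.932 gf 0.0 F [-0.4  0.1  0. ] T [ 0.099 -0.039 -0.014]
shift units [ 0.44 -0.69  2.56] turn units -0.0
```

```bash
python3 -m creep '[[0.22,-0.35,0,0,0.6],[0.22,-0.34,0,0,0.6],[0,0,0.5,0,0.6],[0,0,0.5,0,0.6],[0,0,0,0,0.6]]' 20; python3 go.py 0.525 0.1457 0.124 79.3
```

```text
clock: 2.22
position: [0.522, 0.1482, 0.1857]
ee_rot: [-0.289, -3.125, 0.001]
force: [-0.1, -0.1, -0.1]
width: 0.599
gripper_force: 0.0
clock 2.23 pos [0.522  0.1482 0.1857] yaw 79.4 tilt [-0.003 -0.001 -1.   ] j7 1.1 w 0.599 gf 0.0 F [-0.1 -0.1 -0.1] T [-0.014 -0.013 -0.   ]
shift units [-0.09 -0.05  1.54] turn units 0.03
```

```bash
python3 -m creep '[[-0.05,-0.05,0.55,0,0.6],[-0.04,0,0.55,0,0.6],[0,0,0.42,0,0.5],[0,0,0,0,0.3],[0,0,0,0,0.1],[0,0,0,0,0.1],[0,0,0,0,0.1],[0,0,0,0,0.1]]' 20; python3 go.py 0.525 0.1457 0.124 79.3
```

```text
clock: 3.22
position: [0.5277, 0.1453, 0.1268]
ee_rot: [0.292, 3.127, 0.001]
force: [-0.8, -0.1, 7.1]
width: 0.169
gripper_force: 20.0
clock 3.23 pos [0.5277 0.1453 0.1268] yaw 79.3 tilt [ 0.001  0.    -1.   ] j7 1.12 w 0.169 gf 20.0 F [-0.8 -0.1  7.1] T [-0.147  0.372  0.098]
shift units [ 0.07 -0.    0.07] turn units 0.01
```

```bash
python3 -m creep '[[0,0,-0.06,0,0.1],[0,0,0,0,0.1]]'; python3 go.py 0.525 0.1457 0.124 79.3;  for i in 1 ; do python3 -m creep '[[0,0,0,0.5,0.1],[0,0,0,0.5,0.1],[0,0,0,0,0.1]]'; python3 go.py 0.525 0.1457 0.124 79.3; python3 -m creep '[[0,0,0,0.5,0.1],[0,0,0,0.5,0.1],[0,0,0,0,0.1]]'; python3 go.py 0.525 0.1457 0.124 79.3; done
```

```text
clock: 3.48
position: [0.5273, 0.1451, 0.1283]
ee_rot: [-0.292, -3.128, 0.0]
force: [-0.3, -0.6, -0.0]
width: 0.17
gripper_force: 20.0
clock 3.48 pos [0.5273 0.1451 0.1283] yaw 79.3 tilt [-0. -0. -1.] j7 1.12 w 0.17 gf 20.0 F [-0.3 -0.6 -0. ] T [-0.028 -0.056  0.023]
shift units [0.06 0.   0.11] turn units 0.01
clock: 3.85
position: [0.5272, 0.1449, 0.1283]
ee_rot: [-0.402, -3.116, 0.001]
force: [-1.5, -2.6, 0.1]
width: 0.178
gripper_force: 20.5
clock 3.85 pos [0.5272 0.1449 0.1283] yaw 75.3 tilt [-0.    -0.001 -1.   ] j7 1.06 w 0.178 gf 20.5 F [-1.5 -2.6  0.1] T [-0.619  0.26   0.466]
shift units [0.06 0.01 0.11] turn units -1.0
clock: 4.22
position: [0.5277, 0.145, 0.1284]
ee_rot: [0.51, 3.099, -0.0]
force: [1.3, -3.9, -0.7]
width: 0.191
gripper_force: 21.6
clock 4.22 pos [0.5277 0.145  0.1284] yaw 71.3 tilt [ 0.001 -0.    -1.   ] j7 1.0 w 0.191 gf 21.6 F [ 1.3 -3.9 -0.7] T [-0.821 -0.289  0.553]
shift units [ 0.07 -0.01  0.11] turn units -2.0
```

Clockwise stops dead (0.5 N m within 4°), so this is an ordinary thread. I'll back off, recentre and turn anticlockwise.

```bash
python3 -m creep '[[0,0,0,-1,0.1],[0,0,0,-1,0.3],[0.06,0,0,0,0.3],[0,0,0,0,0.1],[0,0,0,0,0.1],[0,0,0,0,0.1]]'; python3 go.py 0.525 0.1457 0.124 79.3; python3 -m creep '[[0,0,0,-1,0.1],[0,0,0,-1,0.1],[0,0,0,-1,0.1],[0,0,0,0,0.1]]'; python3 go.py 0.525 0.1457 0.124 79.3
```

```text
clock: 4.97
position: [0.525, 0.1458, 0.1284]
ee_rot: [-0.293, -3.128, -0.0]
force: [-0.7, 0.4, 0.3]
width: 0.175
gripper_force: 20.0
clock 4.97 pos [0.525  0.1458 0.1284] yaw 79.3 tilt [-0.  0. -1.] j7 1.12 w 0.175 gf 20.0 F [-0.7  0.4  0.3] T [0.05  0.215 0.015]
shift units [-0.   -0.    0.11] turn units 0.0
clock: 5.48
position: [0.5252, 0.1457, 0.1284]
ee_rot: [-0.036, 3.141, 0.0]
force: [-0.2, 0.2, 0.7]
width: 0.172
gripper_force: 20.0
clock 5.47 pos [0.5252 0.1457 0.1284] yaw 91.3 tilt [ 0.  0. -1.] j7 1.3 w 0.172 gf 20.0 F [-0.2  0.2  0.7] T [ 0.05   0.027 -0.017]
shift units [0.   0.   0.11] turn units 3.0
```

It turns freely (12°, under 0.02 N m). On to about 68°, and I'll raise the grip for the lift.

```bash
python3 -m creep '[[0,0,0,-1,0.1],[0,0,0,-1,0.1],[0,0,0,-1,0.1],[0,0,0,-1,0.1],[0,0,0,-1,0.1],[0,0,0,-1,0.1],[0,0,0,-1,0.1]]' 30; python3 go.py 0.525 0.1457 0.124 79.3; python3 -m creep '[[0,0,0,-1,0.1],[0,0,0,-1,0.1],[0,0,0,-1,0.1],[0,0,0,-1,0.1],[0,0,0,-1,0.1],[0,0,0,-1,0.1],[0,0,0,-1,0.1],[0,0,0,0,0.1],[0,0,-0.1,0,0.1],[0,0,-0.1,0,0.1],[0,0,0,0,0.1]]' 30; python3 go.py 0.45 0.365 0.24 150
```

```text
clock: 6.35
position: [0.5253, 0.1456, 0.1284]
ee_rot: [-0.795, 3.039, -0.0]
force: [0.6, -0.9, 1.2]
width: 0.172
gripper_force: 30.0
clock 6.35 pos [0.5253 0.1456 0.1284] yaw 119.3 tilt [ 0.  0. -1.] j7 1.72 w 0.172 gf 30.0 F [ 0.6 -0.9  1.2] T [-0.04  -0.075  0.   ]
shift units [0.01 0.01 0.11] turn units 10.01
clock: 7.72
position: [0.5259, 0.145, 0.1366]
ee_rot: [-1.502, 2.758, -0.002]
force: [4.3, -3.1, 1.6]
width: 0.169
gripper_force: 30.0
clock 7.72 pos [0.5259 0.145  0.1366] yaw 147.1 tilt [ 0.002 -0.    -1.   ] j7 2.15 w 0.169 gf 30.0 F [ 4.3 -3.1  1.6] T [-0.916 -0.914 -0.064]
shift units [-3.59  4.58 -2.59] turn units -0.72
```

```bash
python3 -m creep '[[0,0,-0.2,0,0.1],[0,0,-0.4,0,0.1],[0,0,-0.6,0,0.1],[0,0,-0.6,0,0.1],[0,0,0,0,0.1]]' 30; python3 go.py 0.45 0.365 0.21 145; python3 - <<'E'
from h import *
a=grab('side','1')['pixels'];cv2.imwrite('pics/c2.png',cv2.resize(a[60:300,80:400],(640,480)))
E
```

```text
clock: 8.35
position: [0.5254, 0.1468, 0.21]
ee_rot: [-1.505, 2.754, 0.001]
force: [0.3, 0.5, -0.8]
width: 0.173
gripper_force: 30.0
clock 8.35 pos [0.5254 0.1468 0.21  ] yaw 147.3 tilt [ 0.002  0.002 -1.   ] j7 2.16 w 0.173 gf 30.0 F [ 0.3  0.5 -0.8] T [ 0.086  0.056 -0.032]
shift units [-3.57  4.53  0.  ] turn units 0.58
```

View pics/c2.png

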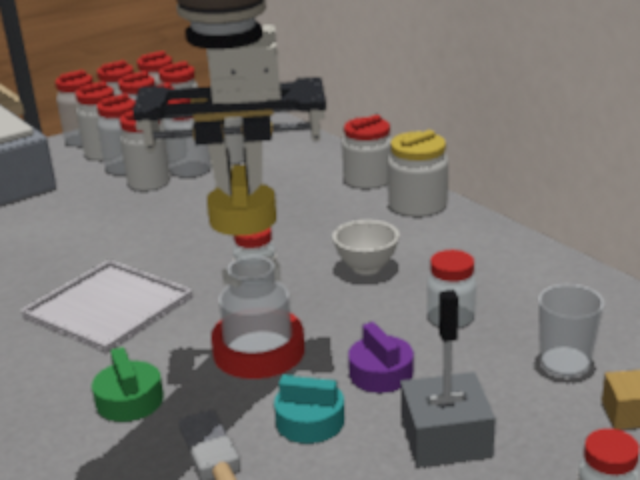

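The cap is off and hangs level at (240,205); the jar below is open at (250,270). I'll carry it to the tray centre.

```bash
python3 -m creep '[[-0.53,0.78,0,0,0.1],[-0.53,0.78,0,0,0.1],[-0.54,0.78,0,0,0.1],[-0.54,0.78,0,0,0.1],[-0.54,0.78,0,0,0.1],[-0.53,0.78,0,0,0.1],[0,0,0.6,0,0.1],[0,0,0.8,0,0.1],[0,0,0.8,0,0.1],[0,0,0.8,0,0.1],[0,0,0.5,0,0.1],[0,0,0,0,0.1]]' 30; python3 go.py 0.437 0.356 0.0415 147
```

```text
clock: 9.9
position: [0.4348, 0.3535, 0.066]
ee_rot: [1.505, -2.752, 0.001]
force: [0.0, 0.0, -0.9]
width: 0.173
gripper_force: 30.0
clock 9.9 pos [0.4348 0.3535 0.066 ] yaw 147.3 tilt [-0.004 -0.003 -1.   ] j7 1.68 w 0.173 gf 30.0 F [ 0.   0.  -0.9] T [0.109 0.092 0.03 ]
shift units [-0.08 -0.01  0.61] turn units 0.08
```

```bash
python3 -m creep '[[-0.05,0,0.3,0,0.1],[0,0,0.2,0,0.1],[0,0,0.08,0,0.1],[0,0,0,0,0.1]]' 30; python3 go.py 0.437 0.356 0.0405 147
```

```text
clock: 10.4
position: [0.4378, 0.3564, 0.0451]
ee_rot: [1.507, -2.757, -0.0]
force: [0.5, 1.1, -1.2]
width: 0.171
gripper_force: 30.0
clock 10.4 pos [0.4378 0.3564 0.0451] yaw 147.3 tilt [-0. -0. -1.] j7 1.67 w 0.171 gf 30.0 F [ 0.5  1.1 -1.2] T [0.048 0.035 0.007]
shift units [0.02 0.01 0.12] turn units 0.08
```

```bash
python3 -m creep '[[0,0,0.06,0,0.1],[0,0,0.05,0,0.1],[0,0,0,0,0.1]]' 30; python3 go.py 0.437 0.356 0.0405 147
```

```text
clock: 10.78
position: [0.4378, 0.3564, 0.0407]
ee_rot: [1.507, -2.756, 0.0]
force: [-0.2, -0.2, -0.9]
width: 0.171
gripper_force: 30.0
clock 10.78 pos [0.4378 0.3564 0.0407] yaw 147.3 tilt [-0. -0. -1.] j7 1.67 w 0.171 gf 30.0 F [-0.2 -0.2 -0.9] T [ 0.022  0.084 -0.046]
shift units [0.02 0.01 0.  ] turn units 0.08
```

```bash
python3 -m creep '[[0,0,0.04,0,0.1],[0,0,0.03,0,0.1],[0,0,0,0,0.1]]' 30; python3 go.py 0.437 0.356 0.0405 147
```

```text
clock: 11.15
position: [0.438, 0.3566, 0.0402]
ee_rot: [-1.506, 2.755, -0.0]
force: [-6.4, -6.6, 27.5]
width: 0.169
gripper_force: 30.0
clock 11.15 pos [0.438  0.3566 0.0402] yaw 147.3 tilt [ 0.001  0.    -1.   ] j7 1.67 w 0.169 gf 30.0 F [-6.4 -6.6 27.5] T [-1.273  1.648 -0.009]
shift units [ 0.02  0.01 -0.01] turn units 0.08
```

```bash
python3 -m creep '[[0,0,-0.05,0,0.1],[0,0,0,0,0.5],[0,0,0,0,0.5],[0,0,0,0,0.5],[0,0,-0.4,0,0.5],[0,0,-0.8,0,0.5],[0,0,-0.9,1,0.5],[0,0,-0.9,1,0.5],[0,0,-0.9,1,0.5],[0,0,-0.9,1,0.5],[0,0,0,1,0.5],[0,0,0,1,0.5]]' 20; python3 go.py 0.585 -0.1115 0.23 60; python3 - <<'E'
from h import *
im=grab('side','2');a=im['pixels'];cv2.imwrite('pics/c3.png',cv2.resize(a[150:290,70:270],(800,560)))
E
```

```text
clock: 12.65
position: [0.4378, 0.3567, 0.2337]
ee_rot: [-0.897, 3.009, 0.002]
force: [-0.0, -0.1, -0.5]
width: 0.498
gripper_force: 0.0
clock 12.65 pos [0.4378 0.3567 0.2337] yaw 123.2 tilt [ 0.001  0.002 -1.   ] j7 1.34 w 0.498 gf 0.0 F [-0.  -0.1 -0.5] T [ 0.007  0.087 -0.061]
shift units [  3.33 -11.81   0.08] turn units 15.8
```

View pics/c3.png

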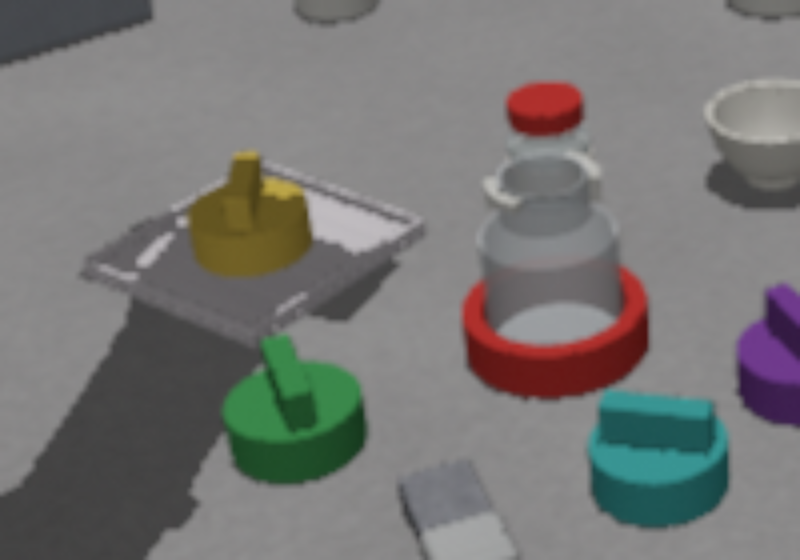

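The cap lies upright and flat in the tray (250,220). The jar is open at (545,180). Next, the paddle.

```bash
python3 -m creep '[[0.27,-0.96,0,0,0.5],[0.27,-0.96,0,0,0.5],[0.27,-0.96,0,0,0.5],[0.27,-0.96,0,0,0.5],[0.27,-0.96,0,0,0.5],[0.27,-0.96,0,0,0.5],[0.27,-0.96,0,0,0.5],[0.27,-0.96,0,0,0.5],[0.27,-0.96,0,0,0.5],[0.27,-0.96,0,0,0.5],[0.27,-0.96,0,0,0.5],[0.27,-0.96,0,0,0.5]]' 20;python3 -m creep '[[0,0,0,1,0.5],[0,0,0,1,0.5],[0,0,0,1,0.5],[0,0,0,1,0.5],[0,0,0,1,0.5],[0,0,0,1,0.5],[0,0,0,1,0.5],[0,0,0,1,0.5],[0,0,0,1,0.5],[0,0,0,1,0.5],[0,0,0,1,0.5],[0,0,0,1,0.5]]'; python3 go.py 0.585 -0.1115 0.2 60
```

```text
clock: 14.2
position: [0.583, -0.1008, 0.2328]
ee_rot: [-0.903, 3.008, 0.0]
force: [0.4, 0.2, 1.0]
width: 0.503
gripper_force: 0.0
clock: 15.7
position: [0.5827, -0.0995, 0.2327]
ee_rot: [0.402, 3.115, 0.001]
force: [-0.7, -0.2, 0.1]
width: 0.498
gripper_force: 0.0
clock 15.7 pos [ 0.5827 -0.0995  0.2327] yaw 75.3 tilt [ 0.     0.001 -1.   ] j7 1.51 w 0.498 gf 0.0 F [-0.7 -0.2  0.1] T [ 0.045  0.009 -0.062]
shift units [-0.13 -0.28  0.82] turn units 3.82
```

```bash
python3 -m creep '[[0,0,0,1,0.5],[0,0,0,1,0.5],[0,0,0,1,0.5],[0,0,0,0.7,0.5],[-0.2,-0.23,0.4,0,0.5],[0,0,0,0,0.5]]'; python3 go.py 0.585 -0.1115 0.137 60.5; python3 - <<'E'
from h import *
im=grab('top','3');a=im['pixels'];b=cv2.resize(a[165:240,290:390],(640,480));s=grab('side','3')['pixels'];cv2.imwrite('pics/c4.png',cv2.resize(np.hstack([b,cv2.resize(s[140:290,230:430],(640,480))]),(800,300)))
E
```

```text
clock: 16.45
position: [0.5842, -0.1131, 0.2145]
ee_rot: [-0.799, -3.036, 0.002]
force: [-0.0, 0.4, -0.5]
width: 0.502
gripper_force: 0.0
clock 16.45 pos [ 0.5842 -0.1131  0.2145] yaw 60.5 tilt [-0.003 -0.    -1.   ] j7 1.31 w 0.502 gf 0.0 F [-0.   0.4 -0.5] T [-0.013  0.038  0.   ]
shift units [-0.    0.05  1.94] turn units 0.01
```

View pics/c4.png

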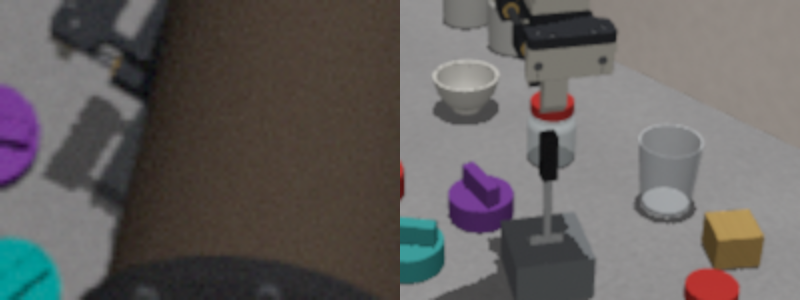

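The fingers (548,95) are right above the black grip (548,150). The top camera's view is blocked by the arm. Descend and grip.

```bash
python3 -m creep '[[0,0,0.5,0,0.5],[0,0.05,0.6,0,0.5],[0,0,0.6,0,0.5],[0,0,0.24,0,0.5],[0,0,0,0,0.1],[0,0,0,0,0.1],[0,0,0,0,0.1],[0,0,0,0,0.1]]' 30; python3 go.py 0.585 -0.1115 0.137 60.5
```

```text
clock: 17.55
position: [0.5867, -0.11, 0.139]
ee_rot: [0.798, 3.037, 0.001]
force: [-0.1, 0.4, 2.4]
width: 0.172
gripper_force: 30.0
clock 17.55 pos [ 0.5867 -0.11    0.139 ] yaw 60.5 tilt [ 0.001  0.    -1.   ] j7 1.33 w 0.172 gf 30.0 F [-0.1  0.4  2.4] T [ 0.038  0.037 -0.029]
shift units [ 0.02 -0.05  0.05] turn units 0.01
```

```bash
python3 -m creep '[[0,0,-0.15,0,0.1],[0,0,-0.3,0,0.1],[0,0,-0.4,0,0.1],[0,0,-0.5,0,0.1],[0,0,-0.6,0,0.1],[0,0,-0.6,0,0.1],[0,0,-0.6,0,0.1],[0,0,-0.5,0,0.1],[0,0,0,0,0.1]]' 30; python3 go.py 0.5253 0.1457 0.285 60.5; python3 - <<'E'
from h import *
a=grab('side','4')['pixels'];cv2.imwrite('pics/c5.png',cv2.resize(a[60:300,180:400],(550,600)))
E
```

```text
clock: 18.68
position: [0.5871, -0.1104, 0.2867]
ee_rot: [0.798, 3.034, 0.001]
force: [-0.3, -0.8, -1.5]
width: 0.174
gripper_force: 30.0
clock 18.68 pos [ 0.5871 -0.1104  0.2867] yaw 60.5 tilt [ 0.004 -0.    -1.   ] j7 1.28 w 0.174 gf 30.0 F [-0.3 -0.8 -1.5] T [ 0.006 -0.008 -0.025]
shift units [4.49 4.81 0.03] turn units 0.01
```

View pics/c5.png

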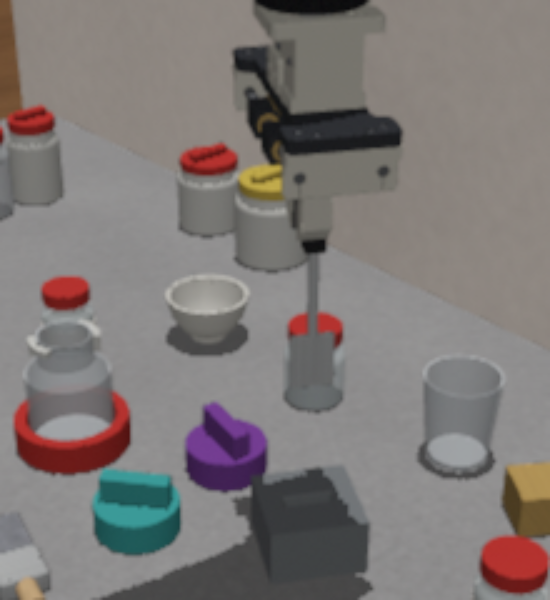

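Paddle out and upright, blade edge at (312,400), z≈0.158. Move over the jar.

```bash
python3 -m creep '[[0.4,0.4,0,0,0.1],[0.65,0.7,0,0,0.1],[0.65,0.7,0,0,0.1],[0.65,0.7,0,0,0.1],[0.65,0.7,0,0,0.1],[0.65,0.7,0,0,0.1],[0.5,0.55,0,0,0.1],[0.34,0.36,0,0,0.1],[0,0,0,0,0.1],[0,0,0,0,0.1]]' 30; python3 go.py 0.5253 0.1457 0.285 60.5; python3 - <<'E'
from h import *
a=grab('side','5')['pixels'];b=grab('top','5')['pixels'];cv2.imwrite('pics/c6.png',np.hstack([cv2.resize(a[100:260,150:270],(400,533)),cv2.resize(b[180:260,200:260],(400,533))]))
E
```

```text
clock: 19.98
position: [0.5245, 0.1446, 0.2839]
ee_rot: [-0.801, -3.038, 0.002]
force: [0.4, -0.3, -0.9]
width: 0.17
gripper_force: 30.0
clock 19.98 pos [0.5245 0.1446 0.2839] yaw 60.5 tilt [-0.001 -0.001 -1.   ] j7 0.76 w 0.17 gf 30.0 F [ 0.4 -0.3 -0.9] T [-0.056  0.001 -0.019]
shift units [-0.    0.03 -0.03] turn units -0.01
```

View pics/c6.png

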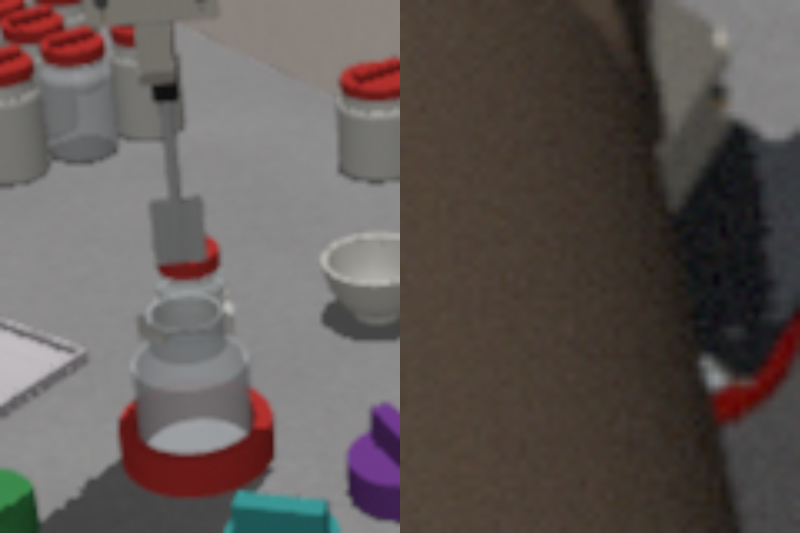

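The blade edge (178,262) hangs above the mouth (185,305). I'll lower in stages and watch the force.

```bash
python3 -m creep '[[0,0.03,0.4,0,0.1],[0,0,0.4,0,0.1],[0,0,0.3,0,0.1],[0,0,0.2,0,0.1],[0,0,0.2,0,0.1],[0,0,0,0,0.1]]' 30; python3 go.py 0.5253 0.1457 0.138 60.5; python3 -m creep '[[0,0,0.3,0,0.1],[0,0,0.3,0,0.1],[0,0,0.3,0,0.1],[0,0,0.3,0,0.1],[0,0,0,0,0.1]]' 30; python3 go.py 0.5253 0.1457 0.138 60.5
```

```text
clock: 20.82
position: [0.5248, 0.1469, 0.2238]
ee_rot: [-0.799, -3.038, 0.001]
force: [0.2, -0.5, -0.9]
width: 0.169
gripper_force: 30.0
clock 20.82 pos [0.5248 0.1469 0.2238] yaw 60.5 tilt [-0.001 -0.    -1.   ] j7 0.77 w 0.169 gf 30.0 F [ 0.2 -0.5 -0.9] T [-0.009 -0.002 -0.023]
shift units [-0.03 -0.02  2.15] turn units 0.01
clock: 21.45
position: [0.5243, 0.1467, 0.1751]
ee_rot: [-0.799, -3.037, 0.002]
force: [-0.6, -0.8, -0.3]
width: 0.17
gripper_force: 30.0
clock 21.45 pos [0.5243 0.1467 0.1751] yaw 60.5 tilt [-0.002 -0.001 -1.   ] j7 0.79 w 0.17 gf 30.0 F [-0.6 -0.8 -0.3] T [-0.002 -0.011 -0.004]
shift units [-0.03 -0.01  0.93] turn units 0.01
```

Inside the mouth without contact. On down to just above the floor (+0.9), then release.

```bash
python3 -m creep '[[0,0,0.4,0,0.1],[0,0,0.3,0,0.1],[0,0,0.16,0,0.1],[0,0,0,0,0.1]]' 30; python3 go.py 0.5253 0.1457 0.136 60.5
```

```text
clock: 21.95
position: [0.5247, 0.1468, 0.1414]
ee_rot: [-0.799, -3.038, 0.001]
force: [-0.0, 0.0, 0.0]
width: 0.167
gripper_force: 30.0
clock 21.95 pos [0.5247 0.1468 0.1414] yaw 60.5 tilt [-0.001 -0.    -1.   ] j7 0.8 w 0.167 gf 30.0 F [-0.  0.  0.] T [-0.036  0.034 -0.058]
shift units [-0.03 -0.02  0.13] turn units 0.01
```

```bash
python3 -m creep '[[0,0,0.08,0,0.1],[0,0,0.04,0,0.1],[0,0,0,0,0.1]]' 30; python3 go.py 0.5253 0.1457 0.135 60.5;python3 -m creep '[[0,0,0,0,0.3],[0,0,0,0,0.7],[0,0,0,0,0.7],[0,0,0,0,0.7],[0,0,-0.3,0,0.7],[0,0,-0.5,0,0.7],[0,0,-0.8,0,0.7],[0,0,-0.8,0,0.7],[0,0,-0.8,0,0.7],[0,0,0,0,0.7]]'; python3 go.py 0.4 0.1 0.4 60; python3 - <<'E'
from h import *
a=grab('side','6')['pixels'];cv2.imwrite('pics/c7.png',cv2.resize(a[100:300,70:350],(784,560)))
E
```

```text
clock: 22.32
position: [0.5251, 0.1469, 0.1372]
ee_rot: [0.799, 3.038, 0.0]
force: [-0.6, -0.5, -0.9]
width: 0.17
gripper_force: 30.0
clock 22.32 pos [0.5251 0.1469 0.1372] yaw 60.5 tilt [ 0.  0. -1.] j7 0.8 w 0.17 gf 30.0 F [-0.6 -0.5 -0.9] T [ 0.011  0.019 -0.011]
shift units [-0.02 -0.02  0.05] turn units 0.01
clock: 23.58
position: [0.5265, 0.1472, 0.2684]
ee_rot: [0.798, 3.034, 0.005]
force: [-0.4, 0.1, 0.5]
width: 0.704
gripper_force: 0.0
clock 23.57 pos [0.5265 0.1472 0.2684] yaw 60.5 tilt [ 0.005  0.002 -1.   ] j7 0.76 w 0.704 gf 0.0 F [-0.4  0.1  0.5] T [0.006 0.02  0.009]
shift units [ 2.16 -2.57 -3.31] turn units 0.13
```

View pics/c7.png

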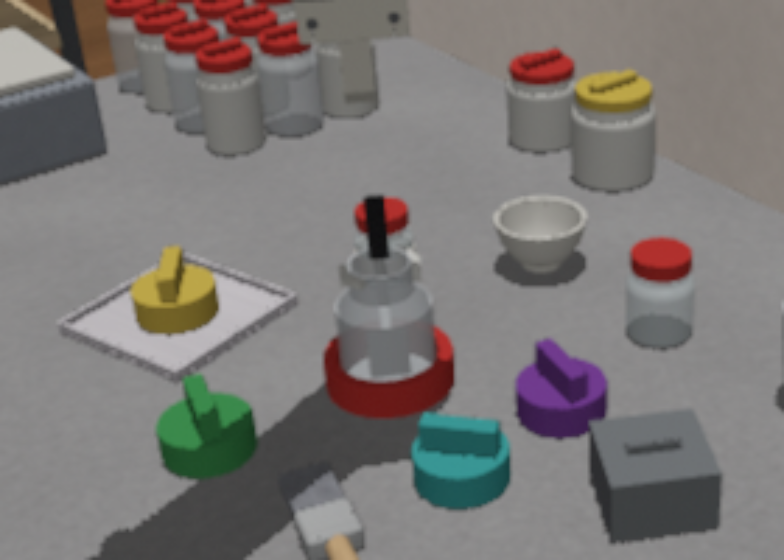

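The paddle stands in the open jar with its grip at (375,225), the cap is upright in the tray at (175,300), and the slot at (655,445) is empty. The gripper is clear, so I hand in.

```bash
python3 -m creep '[[0,0,0,0,0.7],[0,0,0,0,0.7],[0,0,0,0,0.7],[0,0,0,0,0.7]]' >/dev/null; python3 -c "
from cell import sign_off
print(sign_off())"
```

```text
the job is handed in; nothing more can be done
None
```

The job is handed in at about 24 s of the 72 s allowed: the red-holder jar is open (ordinary thread), its cap lies upright in the tray, the paddle stands blade down in the jar, and I never went near the blue-holder jar; the hand-in gave no verdict.

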